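# Empty the tipping ball box into the steel tray

## Robot

A 6-joint arm with a two-finger parallel gripper is mounted at the origin on the work surface. World frame = base frame: x ahead of the robot, y to its left, z up, the work surface at z = 0. Lengths are in mm, angles in rad, forces in N, time in s.
With the tool pointing down it reaches from about 250 to 800 mm from the base axis. Payload 8.5 kg.
Tool frame: the origin (TCP) lies at the very end of the fingers, on their centre line; the grasp point (between the pads) lies 19 mm behind it (ctrl.grip_point_offset is the distance from the TCP to the grasp point, in mm); z points along the fingers, y is the direction in which the jaws open and shut (so a half turn about z gives the same grasp; the last joint's range is limited). The gripper opens to 85 mm and grips with 20 to 120 N. Pads are 22 mm wide; open, the fingers measure 114 mm over their backs; the gripper's body (76 mm by 85 mm) begins 54 mm behind the grasp point. The pads swing forward as they close: fully open they stand 13 mm farther back than shut.
Start: joints at [1.326, 0.238, -0.013, 1.319, 0, 1.571], TCP at [127.227, 509.301, 192.676] pointing down, gripper open.
Joint ranges: [-2.66, 2.66], [-1.03, 1.9], [-1.14, 1.46], [-1.82, 2.27], [-1.45, 1.34], [-3.14, 3.14]. Speed limits (rad/s): [2.22, 2.22, 2.79, 3.14, 3.14, 3.14].

## Interface

Orientations are given as a unit quaternion [w, x, y, z].
In Python, from workcell import ctrl, capture gives the robot as it stands.
- The arm moves only by the shell command python3 -m handwheel 'ROWS'. ROWS is JSON, a list that holds one entry, the list of rows, each a list of 7 numbers: the shift along the tool's x, y, z in cm, then the turn, a rotation vector about the tool's x, y, z in degrees, then the closure, from 0 (fully open) to 1 (shut). A call has exactly 5 rows; each row shifts and turns the commanded pose from where the row before left it, along the tool's axes as they then stand; what a row does not reach is not made up. A row lasts 1/8 s, in which the tool goes at most 62.5 mm and 10.7 degrees, less where a joint would pass 70% of its speed; a pose out of reach is approached as far as the arm can. A call with a gripper value outside its range is refused whole. The fingers move at their own pace and stop on an object; the grip force is fixed at half the most. Time passes only in rows, so rows that do not move let the fingers close, or fill a call up. It gives the time, the measured TCP pose, the force and the opening at its end, in the units of the state.
- ctrl.get_obs(): the state, without advancing time (a new reading comes with each control period).
- capture(name): name is "scene" or "side" or "wrist"; returns a dict with "color" (420x560x3 uint8, blue, green, red), "z_map" (420x560 float32, mm along the optical axis (not along the pixel's ray), 0 where there is no reading), "fx", "fy", "cx", "cy" (pixels), "T" (4x4, takes a point from camera to world coordinates); the wrist camera has in their place "T_tool_cam" (4x4, takes a point from camera to tool coordinates, whose origin is the TCP and whose axes are the flange's). Camera axes: x right, y down, z forward; pixel columns grow to the right and rows downward; lengths in mm; the calibration is good to about 2 mm. A picture is of the moment at which its call begins: read the wrist's pose just before it.
- ctrl.job_done(): hands the job in, once; it reports no verdict.
The state is a dict: "time": time; "joint_pos": joint angles; "joint_vel": joint speeds; "joint_efforts": joint torques, N m; "ee_pos": TCP position; "ee_rot": TCP orientation; "contact_force": force on the tool from outside, world axes, zero at the start; "torque": the same for the moment, N m; "finger_gap": opening from 0.0 (shut) to 1.0 (fully open).
Only numpy, scipy, OpenCV 4.12 (cv2) and the standard library are available. Lean on these libraries where they do the work, as an engineer would, in place of code of your own. Each camera call takes 0.05 s, during which the arm holds its last target. There are 200 camera calls.

## Task

The lidded box on the tipping stand holds two grinding balls for the sample mill. Swing its lid fully back until it snaps past the detent and stays open, and only then tip the box by its side handle so that both balls roll out into the steel tray in front of it. Both balls must be lying in the tray at the end; the box may be left tipped over or set back down.

Things in the scene. Friction and masses are not known exactly. Their poses are not given: they have to be found in the camera images.
- stand: Fixed stand of the tipping box: dark steel base plate 170 x 120 x 8 mm with two 5 mm thick cheek plates, 93 mm high, and a rear rest block. Origin: centre of the plate's underside, on the table. Its +x axis points the way the box pours (towards the tray), z up, y along both hinge axes. The pivot of the box lies at x = +60, z = 75.5 mm in this frame (parallel to y); the lid's hinge, with the box down, at x = -60, z = 136 mm (parallel to y).
- tub (a joint): Tipping angle of the grey open box (120 long along stand x, 90 wide, 60 deep, 4 mm walls, 350 g), pivoted at its lower front edge. 0 = level, resting on the stand; grows as the rear end is lifted up and over towards the tray, to the stop at 1.9 rad. Balls roll out over the front wall beyond about 1.6 rad. Let go before about 1 rad it drops back; past about 1.6 rad it falls on to the stop and stays there.
- tub_grip (a point): Middle of the black round handle that tips the box: 14 mm diameter, 48 mm long, lying parallel to stand y, sticking out of the box's -y side near its rear end; free on all sides. With the box level it is at (-45, -105, 105.5) mm in the stand frame, 109 mm from the pivot. Being round it can turn between the fingers while it is carried round the arc.
- lid (a joint): Opening angle of the flat grey-white translucent lid (124 x 94 x 4 mm, 60 g) hinged on the box's rear upper rim. 0 = shut, 1.92 rad = stop, leaning back. Over-centre spring strut on the box's +y side: the lid springs shut below about 1.3 rad (75 degrees) and snaps open beyond; once fully back it stays there even while the box is tipped. About 1 N at the handle starts to open it.
- lid_grip (a point): Middle of the lid's round steel handle bar: 10 mm diameter, 72 mm long, parallel to stand y, held on two slanting legs beyond the lid's front edge. With the lid shut it is at (80, 0, 168) mm in the stand frame, i.e. 140 mm ahead of the lid hinge and 32 mm above it, 28 mm above the lid's top. 144 mm from the hinge; being round it can turn between the fingers while it is carried round the arc.
- tray: Fixed open steel tray, 150 (x) x 170 (y) x 35 mm high, 4 mm walls, right in front of the stand. Origin: centre of its underside; axes as the stand's.
- ball1_center (a point): Centre of a steel ball, 20 mm diameter, 33 g, at the start inside the box.
- ball2_center (a point): Centre of the second, equal ball, also inside the box.

How it is judged (in metres and radians):
On the way, in this order (a step that is already met when the one before it is completed fails the run):
1. the lid is swung fully back, past its detent, with the box still level (value of joint lid above 1.75 rad and value of joint tub below 0.3 rad), for 0.2 s.
2. the box is tipped over with its lid still back (value of joint each of tub, lid above 1.4 rad), for 0.2 s.
At the end, for the whole second after the job is handed in: Both balls lie inside the steel tray (centres within its walls and less than 30 mm above its underside, not moving faster than 0.25 m/s); the box may be tipped or level (x of ball1_center in the frame of tray between -0.073 and 0.073 m and y of ball1_center in the frame of tray between -0.083 and 0.083 m and z of ball1_center in the frame of tray between 0 and 0.03 m and x of ball2_center in the frame of tray between -0.073 and 0.073 m and y of ball2_center in the frame of tray between -0.083 and 0.083 m and z of ball2_center in the frame of tray between 0 and 0.03 m and linear speed of each of ball1, ball2 below 0.25 m/s); the robot touches nothing.
It fails at once if the box is tipped (more than 0.35 rad) while its lid is not past the detent (under 1.4 rad) and the balls are not yet in the tray (value of joint tub above 0.35 rad and value of joint lid below 1.4 rad and not (z of each of ball1_center, ball2_center in the frame of tray below 0.03 m)).
It also fails if it takes over 61 s, if anything falls off the work surface, if the arm or the gripper's body presses on something with over 40 N, if the wrist force passes 120 N, or if a joint passes its speed limit or range.

## Working session

There is one attempt and no reset: what is moved stays moved. The work goes in short steps, Python scripts to look and compute and a shell command to move; the robot and the scene stay as the last step left them, time stands still between calls to the robot, and variables do not carry over. Pictures are saved under pics/ and viewed, about 8 in all and at most 12, crops included, and the job is handed in when it is done.

```bash
mkdir -p pics; ls; python3 - <<'E'
from workcell import ctrl,capture
import cv2,numpy as np
o=ctrl.get_obs();print(o)
ims=[]
for n in("scene","side"):
    c=capture(n);np.savez(f"pics/{n}.npz",**c);cv2.imwrite(f"pics/{n}0.png",c["color"]);print(n,c["T"].round(3).tolist(),c["fx"],c["cx"],c["cy"])
E
```

```text
pics
{'time': 0.0, 'joint_pos': array([ 1.32599185e+00,  2.38731224e-01, -1.42607044e-02,  1.31918987e+00,
       -1.35120374e-05,  1.57080488e+00]), 'joint_vel': array([ 0.00132161,  0.00124921, -0.00154651,  0.00087804,  0.00140923,
        0.0005267 ]), 'joint_efforts': array([ 1.63798115e-03, -5.38773680e+01,  3.46450675e+01,  1.82224461e-02,
        9.58425147e-06,  5.64506948e-06]), 'ee_pos': array([127.13309186, 508.88984325, 192.10114295]), 'ee_rot': array([-7.78722833e-05,  1.22101031e-01,  9.92517435e-01, -6.88376951e-04]), 'contact_force': array([ 0.79443654, -1.19568813, -0.50585689]), 'torque': array([-0.02536473,  0.04776548, -0.0394444 ]), 'finger_gap': 0.9986744934376739}
scene [[-0.456, 0.658, -0.6, 1104.168], [0.89, 0.338, -0.306, 332.603], [0.001, -0.673, -0.739, 729.683], [0.0, 0.0, 0.0, 1.0]] 456.7950940101432 272.12188275596606 210.80645537415847
side [[0.996, -0.067, 0.062, 530.302], [-0.091, -0.748, 0.657, -390.227], [0.002, -0.66, -0.751, 621.965], [0.0, 0.0, 0.0, 1.0]] 466.5308730800913 270.7471999301096 209.57436939219826
```

View pics/scene0.png

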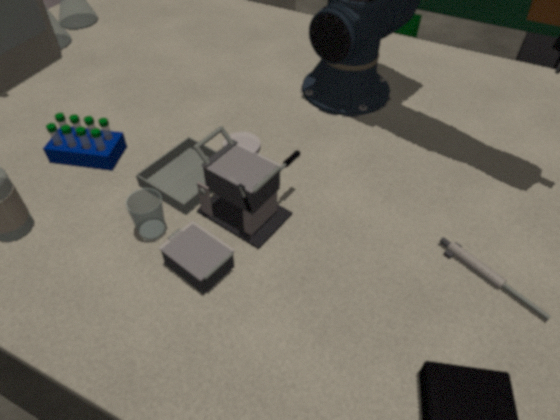

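View pics/side0.png

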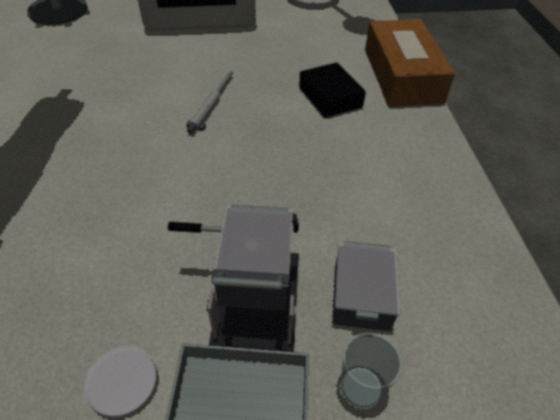

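```bash
cat > h.py <<'E'
import numpy as np,cv2
def cloud(c):
    z=c["z_map"];v,u=np.mgrid[:z.shape[0],:z.shape[1]]
    P=np.stack([(u-c["cx"])/c["fx"]*z,(v-c["cy"])/c["fy"]*z,z],-1)
    W=P@c["T"][:3,:3].T+c["T"][:3,3]; W[z==0]=np.nan; return W
E
python3 - <<'E'
from h import *
S=dict(np.load("pics/side.npz"));C=dict(np.load("pics/scene.npz"))
W=cloud(S);V=cloud(C)
f=lambda a:np.round(a,1).tolist()
print("side lid",[f(W[v,u]) for u,v in[(230,215),(285,215),(225,260),(285,260),(255,240)]])
print("bar",[f(W[v,u]) for u in(222,235,250,265,278) for v in(280,282)])
print("grip",[f(W[v,u]) for u in(172,180,190,198) for v in(226,228)])
print("scene lid",[f(V[v,u]) for u,v in[(235,155),(270,175),(215,178),(243,172)]],"grip",[f(V[v,u]) for u,v in[(290,160),(295,155),(287,162)]])
# min-area rects of lid and tray in xy
def rect(W,box,zl,zh,n):
    u0,u1,v0,v1=box;p=W[v0:v1,u0:u1].reshape(-1,3);p=p[(p[:,2]>zl)&(p[:,2]<zh)]
    r=cv2.minAreaRect(p[:,:2].astype(np.float32));print(n,len(p),r,p[:,2].mean())
rect(W,(205,300,200,272),134,146,"lid side");rect(V,(200,285,140,210),134,146,"lid scene")
rect(V,(135,215,130,215),28,40,"tray scene")
E
```

```text
side lid [[513.8, 26.4, 140.4], [588.7, 22.6, 136.9], [504.9, -46.3, 138.5], [580.1, -54.1, 140.0], [544.7, -19.1, 140.0]]
bar [[502.6, -98.0, 173.0], [502.4, -98.7, 169.9], [517.2, -98.7, 171.9], [517.1, -100.3, 170.4], [534.2, -100.6, 172.6], [534.0, -103.8, 173.5], [551.1, -101.8, 172.0], [550.9, -104.6, 172.4], [566.1, -100.3, 167.7], [565.5, -105.9, 172.3]]
grip [[430.3, 39.2, 110.2], [430.1, 37.1, 108.2], [441.7, 37.4, 111.1], [441.7, 34.2, 110.5], [455.8, 36.0, 111.4], [455.8, 33.0, 110.5], [467.1, 34.4, 112.0], [466.8, 33.3, 108.9]]
scene lid [[527.5, -43.9, 140.5], [547.4, 43.7, 141.0], [583.2, -57.5, 119.6], [562.5, -6.0, 140.1]] grip [[460.0, 44.4, 110.2], [442.5, 47.4, 111.4], [470.1, 42.5, 112.0]]
lid side 4734 ((548.0765991210938, -15.698333740234375), (116.72724151611328, 100.83499145507812), 80.31005859375) 139.54583216083964
lid scene 2292 ((547.7236328125, -17.363563537597656), (128.13558959960938, 102.54976654052734), 79.26551818847656) 139.9383046308957
tray scene 564 ((532.6470336914062, -203.50332641601562), (246.4128875732422, 170.26812744140625), 30.116756439208984) 33.00438457897237
```

```bash
python3 - <<'E'
from h import *
from scipy.optimize import least_squares
S=dict(np.load("pics/side.npz"));C=dict(np.load("pics/scene.npz"))
W=cloud(S).reshape(-1,3);V=cloud(C).reshape(-1,3)
def sel(P,lo,hi):return P[np.all((P>lo)&(P<hi),1)]
for n,P in(("side",W),("scene",V)):
    bar=sel(P,(485,-125,162),(585,-80,182)); gr=sel(P,(410,15,98),(480,65,120)); lid=sel(P,(440,-100,135),(640,80,146))
    for m,Q in(("bar",bar),("grip",gr)):
        if len(Q)<5: print(n,m,len(Q));continue
        vx,vy,x0,y0=cv2.fitLine(Q[:,:2].astype(np.float32),cv2.DIST_HUBER,0,.01,.01).ravel()
        t=(Q[:,:2]-[x0,y0])@[vx,vy];print(n,m,len(Q),"dir",np.degrees(np.arctan2(vy,vx)).round(1),"c",x0.round(1),y0.round(1),"ext",np.percentile(t,[1,99]).round(1),"mid",(np.array([x0,y0])+np.array([vx,vy])*np.percentile(t,[1,99]).mean()).round(1),"z",np.percentile(Q[:,2],[50,95]).round(1))
    # lid hull angle
    r=cv2.minAreaRect(lid[:,:2].astype(np.float32));print(n,"lid",r)
E
```

```text
side bar 645 dir -9.7 c 530.6 -103.0 ext [-39.8  38.9] mid [ 530.2 -102.9] z [171.  173.1]
side grip 361 dir -8.3 c 449.8 36.2 ext [-26.7  29.4] mid [451.1  36. ] z [109.7 112.7]
side lid ((546.2500610351562, -21.085716247558594), (126.43620300292969, 101.11981201171875), 79.28004455566406)
scene bar 218 dir -10.4 c 534.3 -96.1 ext [-41.2  38.6] mid [533.  -95.8] z [170.1 173.6]
scene grip 143 dir -12.4 c 452.7 44.5 ext [-25.9  27.1] mid [453.3  44.4] z [110.  113.2]
scene lid ((547.7662963867188, -17.410919189453125), (128.14703369140625, 102.54751586914062), 79.32982635498047)
```

```bash
python3 -m handwheel '[[[0,0,-4,0,0,0,0],[0,-6,-3,0,0,0,0],[0,-6,0,0,0,0,0],[0,-6,0,0,0,0,0],[0,-6,0,0,0,0,0]]]'
```

```text
time: 0.72
ee_pos: [69.5, 278.4, 260.3]
ee_rot: [-0.0, 0.122, 0.993, -0.0]
contact_force: [0.4, -0.7, 1.2]
finger_gap: 0.998
```

```bash
python3 -m handwheel '[[[-5.2,-2.9,0,0,0,-3.7,0],[-5.2,-2.9,0,0,0,0,0],[-5.2,-2.9,0,0,0,0,0],[-5.2,-2.9,0,0,0,0,0],[-5.2,-2.9,0,0,0,0,0]]]'; python3 -m handwheel '[[[-5.2,-2.9,0,0,0,0,0],[-5.2,-2.9,0,0,0,0,0],[-5.2,-2.9,0,0,0,0,0],[-5.2,-2.9,0,0,0,0,0],[0,0,0,0,0,0,0]]]'
cat >> h.py <<'E'
from scipy.spatial.transform import Rotation as R
def wrist(name):
    from workcell import ctrl,capture
    o=ctrl.get_obs();c=capture("wrist");T=np.eye(4)
    q=o["ee_rot"];T[:3,:3]=R.from_quat([q[1],q[2],q[3],q[0]]).as_matrix();T[:3,3]=o["ee_pos"]
    c["T"]=T@c["T_tool_cam"];cv2.imwrite(f"pics/{name}.png",c["color"]);return o,c
def line(P,lo,hi):
    P=P.reshape(-1,3);Q=P[np.all((P>lo)&(P<hi),1)]
    vx,vy,x0,y0=cv2.fitLine(Q[:,:2].astype(np.float32),cv2.DIST_HUBER,0,.01,.01).ravel()
    t=(Q[:,:2]-[x0,y0])@[vx,vy];m=np.percentile(t,[1,99]).mean()
    print(len(Q),"dir",np.degrees(np.arctan2(vy,vx)).round(1),"mid",(np.array([x0+vx*m,y0+vy*m])).round(1),"ext",np.percentile(t,[1,99]).round(1),"z95",np.percentile(Q[:,2],95).round(1))
E
python3 - <<'E'
from h import *
o,c=wrist("w1");print(o["ee_pos"],o["ee_rot"],o["time"])
W=cloud(c);line(W,(480,-130,160),(590,-70,185));line(W,(410,10,96),(480,70,120))
E
```

```text
time: 1.35
ee_pos: [281.1, 103.9, 260.8]
ee_rot: [0.0, 0.09, 0.996, 0.0]
contact_force: [0.8, 1.5, 1.1]
finger_gap: 0.999
time: 1.98
ee_pos: [465.9, -48.6, 259.1]
ee_rot: [-0.001, 0.092, 0.996, -0.0]
contact_force: [0.3, 0.4, 0.5]
finger_gap: 1.004
[465.93302046 -48.60559965 259.07732336] [-1.00937667e-03  9.21623501e-02  9.95743457e-01 -2.23389197e-04] 1.975
1107 dir -9.6 mid [528.8 -98.7] ext [-37.4  41.6] z95 174.8
717 dir -9.2 mid [451.  38.] ext [-26.9  30.1] z95 114.5
```

View pics/w1.png

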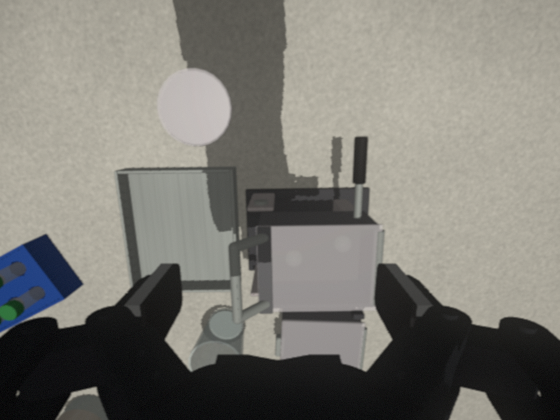

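```bash
python3 -m handwheel '[[[-4.2,-2.4,2,0,0,-0.9,0],[-3,-1.5,3,0,0,0,0],[0,0,2.7,0,0,0,0.3],[0,0,1,0,0,0,0.4],[0,0,0,0,0,0,0.4]]]'; python3 - <<'E'
from h import *
o,c=wrist("w2");print(o["ee_pos"],o["ee_rot"],o["finger_gap"])
line(cloud(c),(480,-130,160),(590,-70,176))
E
```

```text
time: 2.65
ee_pos: [527.1, -96.4, 174.0]
ee_rot: [-0.0, 0.082, 0.997, 0.0]
contact_force: [-0.2, 0.0, -0.1]
finger_gap: 0.597
[527.14022302 -96.36218562 174.00644133] [-3.00862510e-04  8.22133689e-02  9.96614705e-01  1.91045427e-05] 0.5974440528358484
2448 dir -10.2 mid [528.9 -99.7] ext [-37.   41.8] z95 174.9
```

```bash
python3 -m handwheel '[[[-0.2,-0.3,1.2,0,0,0,0.4],[0,0,1,0,0,0,0.4],[0,0,0,0,0,0,0.8],[0,0,0,0,0,0,1],[0,0,0,0,0,0,1]]]';python3 -m handwheel '[[[0,0,0,0,0,0,1],[0,0,0,0,0,0,1],[0,0,0,0,0,0,1],[0,0,0,0,0,0,1],[0,0,0,0,0,0,1]]]'; python3 - <<'E'
from h import *
o,c=wrist("w3")
E
```

```text
time: 3.32
ee_pos: [529.6, -100.5, 152.0]
ee_rot: [0.0, 0.083, 0.997, -0.0]
contact_force: [0.5, 0.0, -0.2]
finger_gap: 0.001
time: 3.95
ee_pos: [529.4, -100.4, 151.7]
ee_rot: [0.0, 0.083, 0.997, -0.0]
contact_force: [0.2, -0.7, 0.6]
finger_gap: 0.001
```

View pics/w3.png

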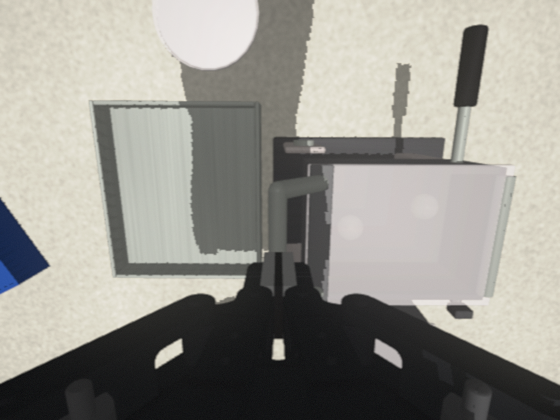

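```bash
python3 - <<'E'
from h import *
from workcell import ctrl,capture
o,c=wrist("w4");W=cloud(c)
line(W,(480,-130,160),(590,-70,176))
for v in(190,200,210,230,240,250,258,265,272,280):print(v,[W[v,u].round(0).tolist() for u in(270,278,285)])
s=capture("side");cv2.imwrite("pics/s2.png",cv2.resize(s["color"][160:380,140:340],None,fx=3,fy=2.7,interpolation=cv2.INTER_CUBIC));print(o["finger_gap"])
E
```

```text
1602 dir -19.5 mid [507.5 -96. ] ext [-17.4  20. ] z95 174.9
190 [[493.0, -99.0, 174.0], [493.0, -95.0, 174.0], [495.0, -91.0, 172.0]]
200 [[498.0, -100.0, 173.0], [499.0, -96.0, 174.0], [500.0, -92.0, 172.0]]
210 [[504.0, -101.0, 172.0], [503.0, -96.0, 175.0], [505.0, -93.0, 172.0]]
230 [[514.0, -102.0, 172.0], [514.0, -98.0, 174.0], [515.0, -95.0, 173.0]]
240 [[520.0, -103.0, 172.0], [520.0, -99.0, 174.0], [520.0, -95.0, 174.0]]
250 [[525.0, -104.0, 173.0], [525.0, -100.0, 174.0], [527.0, -96.0, 172.0]]
258 [[517.0, -102.0, 203.0], [518.0, -99.0, 204.0], [518.0, -96.0, 204.0]]
265 [[517.0, -102.0, 211.0], [518.0, -99.0, 210.0], [518.0, -96.0, 212.0]]
272 [[517.0, -102.0, 218.0], [518.0, -99.0, 218.0], [519.0, -96.0, 217.0]]
280 [[517.0, -102.0, 225.0], [518.0, -99.0, 225.0], [518.0, -96.0, 224.0]]
0.0009988682911772624
```

View pics/s2.png

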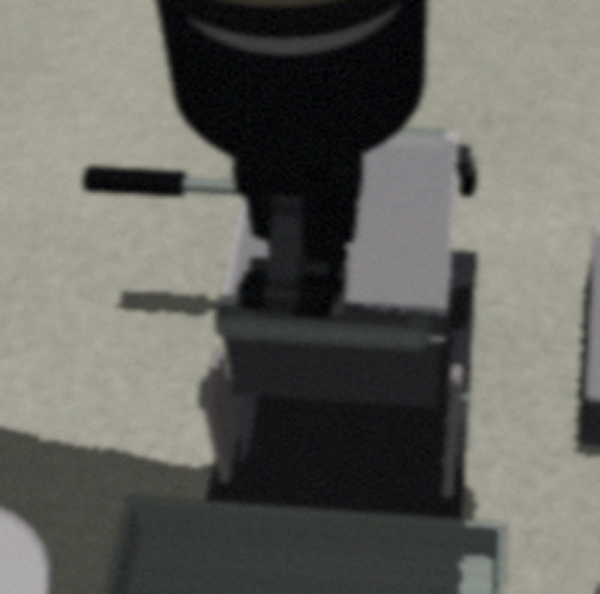

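```bash
python3 - <<'E'
from h import *
from workcell import ctrl,capture
s=capture("side");W=cloud(s)
for P in([529.4,-100.4,151.7],[529.4,-100.4,171],[529.4,-99,168]):
    q=s["T"][:3,:3].T@(np.array(P)-s["T"][:3,3]);print(P,s["fx"]*q[0]/q[2]+s["cx"],s["fy"]*q[1]/q[2]+s["cy"])
for v in range(225,296,5):print(v,[W[v,u].round(0).tolist() for u in(220,230,236,245,255,265)])
E
```

```text
[529.4, -100.4, 151.7] 246.45284546752112 289.96812640063405
[529.4, -100.4, 171] 245.82760121820507 280.9372120532177
[529.4, -99, 168] 245.85860076679924 281.3295573141876
225 [[509.0, -116.0, 292.0], [519.0, -135.0, 314.0], [524.0, -136.0, 315.0], [532.0, -137.0, 315.0], [541.0, -121.0, 295.0], [560.0, 6.0, 138.0]]
230 [[509.0, -115.0, 283.0], [519.0, -137.0, 309.0], [524.0, -137.0, 308.0], [532.0, -137.0, 308.0], [541.0, -121.0, 287.0], [559.0, -4.0, 140.0]]
235 [[500.0, -7.0, 140.0], [518.0, -135.0, 300.0], [524.0, -136.0, 301.0], [532.0, -139.0, 304.0], [541.0, -120.0, 279.0], [558.0, -11.0, 138.0]]
240 [[499.0, -15.0, 140.0], [518.0, -137.0, 296.0], [523.0, -138.0, 296.0], [531.0, -140.0, 299.0], [541.0, -119.0, 270.0], [558.0, -20.0, 140.0]]
245 [[499.0, -24.0, 141.0], [518.0, -141.0, 294.0], [523.0, -142.0, 294.0], [531.0, -136.0, 286.0], [541.0, -117.0, 259.0], [557.0, -29.0, 141.0]]
250 [[499.0, -31.0, 140.0], [518.0, -144.0, 290.0], [523.0, -145.0, 291.0], [531.0, -109.0, 241.0], [544.0, -36.0, 141.0], [556.0, -35.0, 138.0]]
255 [[499.0, -39.0, 140.0], [517.0, -148.0, 288
[... 565 characters left out ...]
], [511.0, -72.0, 142.0], [519.0, -105.0, 192.0], [529.0, -161.0, 275.0], [541.0, -75.0, 143.0], [553.0, -76.0, 143.0]]
280 [[500.0, -97.0, 172.0], [512.0, -99.0, 173.0], [518.0, -99.0, 172.0], [529.0, -101.0, 174.0], [540.0, -101.0, 172.0], [551.0, -103.0, 173.0]]
285 [[500.0, -100.0, 166.0], [511.0, -102.0, 167.0], [518.0, -103.0, 168.0], [528.0, -104.0, 169.0], [539.0, -107.0, 171.0], [551.0, -108.0, 171.0]]
290 [[496.0, -74.0, 114.0], [509.0, -77.0, 117.0], [516.0, -77.0, 116.0], [528.0, -79.0, 117.0], [540.0, -81.0, 119.0], [552.0, -84.0, 121.0]]
295 [[495.0, -74.0, 102.0], [508.0, -77.0, 104.0], [516.0, -77.0, 104.0], [527.0, -79.0, 106.0], [540.0, -81.0, 107.0], [552.0, -84.0, 111.0]]
```

```bash
python3 -m handwheel '[[[0,0,0,0,0,0,0.2],[0,0,0,0,0,0,0.2],[0,0,0,0,0,0,0.4],[0,0,1.5,0,0,0,0.4],[0,0,0,0,0,0,0.4]]]';python3 -m handwheel '[[[0,0,1,0,0,0,0.4],[0,0,1,0,0,0,0.4],[0,0,0.5,0,0,0,0.4],[0,0,0,0,0,0,0.4],[0,0,0,0,0,0,0.4]]]'; python3 - <<'E'
from h import *
from workcell import ctrl,capture
s=capture("side");cv2.imwrite("pics/s3.png",cv2.resize(s["color"][160:380,140:340],None,fx=3,fy=2.7,interpolation=cv2.INTER_CUBIC))
E
```

```text
time: 4.78
ee_pos: [528.4, -100.2, 135.1]
ee_rot: [-0.001, 0.083, 0.997, 0.0]
contact_force: [0.4, 0.8, 0.0]
finger_gap: 0.599
time: 5.4
ee_pos: [529.6, -100.5, 111.9]
ee_rot: [0.0, 0.083, 0.997, -0.0]
contact_force: [0.5, 0.2, -0.3]
finger_gap: 0.598
```

View pics/s3.png

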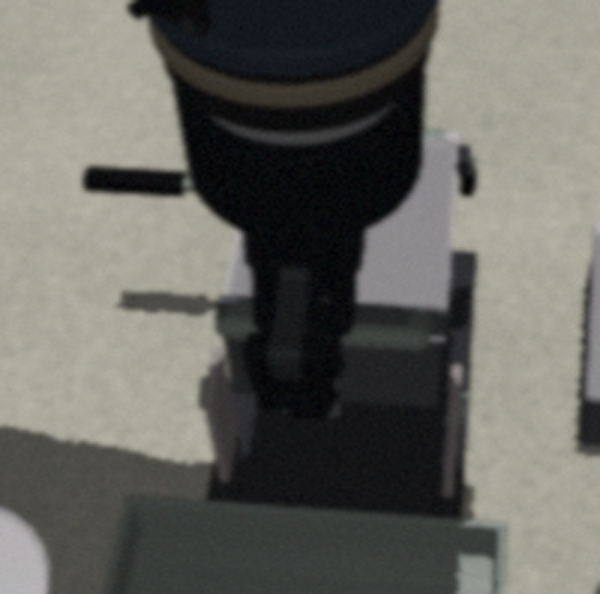

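```bash
python3 - <<'E'
from h import *
from workcell import ctrl,capture
s=capture("side");W=cloud(s)
for v in range(255,322,4):print(v,[W[v,u].round(0).tolist() for u in(228,234,240,246,251)])
o,c=wrist("w5");W=cloud(c)
m=(W[...,2]<185)&(W[...,2]>100)
P=W.reshape(-1,3)
Q=P[(P[:,0]>512)&(P[:,0]<546)&(P[:,1]>-150)&(P[:,1]<-50)&(P[:,2]>120)&(P[:,2]<240)]
for z in range(125,240,10):
    q=Q[(Q[:,2]>=z)&(Q[:,2]<z+10)];print(z,len(q),np.percentile(q[:,1],[0,5,25,50,75,95,100]).round(0) if len(q) else "")
E
```

```text
255 [[515.0, -134.0, 270.0], [520.0, -137.0, 273.0], [526.0, -138.0, 273.0], [531.0, -137.0, 272.0], [536.0, -123.0, 252.0]]
259 [[514.0, -136.0, 266.0], [520.0, -134.0, 262.0], [526.0, -136.0, 264.0], [531.0, -138.0, 266.0], [536.0, -125.0, 248.0]]
263 [[514.0, -137.0, 262.0], [520.0, -137.0, 261.0], [525.0, -138.0, 261.0], [531.0, -140.0, 263.0], [536.0, -127.0, 244.0]]
267 [[514.0, -139.0, 257.0], [519.0, -141.0, 260.0], [525.0, -142.0, 260.0], [531.0, -142.0, 259.0], [536.0, -124.0, 232.0]]
271 [[512.0, -125.0, 230.0], [519.0, -145.0, 258.0], [525.0, -145.0, 258.0], [530.0, -120.0, 220.0], [535.0, -121.0, 220.0]]
275 [[512.0, -127.0, 225.0], [519.0, -149.0, 258.0], [525.0, -150.0, 258.0], [530.0, -127.0, 223.0], [535.0, -128.0, 224.0]]
279 [[512.0, -128.0, 220.0], [519.0, -153.0, 258.0], [524.0, -154.0, 258.0], [530.0, -130.0, 221.0], [535.0, -131.0, 222.0]]
283 [[513.0, -154.0, 254.0], [519.0, -156.0, 256.0], [524.0, -156.0, 255.0], [530.0, -134.0, 219.0], [535.0, -134.0, 219.0]]
287 [[513.0, -161.0, 258.0], [519.0, -161.0, 257.0], [524.0, -162.0, 257.0], [529.0, -161.0, 255.0],
[... 865 characters left out ...]
.0, 8.0]]
319 [[500.0, -58.0, 7.0], [508.0, -59.0, 8.0], [517.0, -60.0, 8.0], [526.0, -60.0, 7.0], [533.0, -61.0, 7.0]]
125 0 
135 2640 [-85. -82. -75. -62. -56. -51. -50.]
145 641 [-126.  -82.  -79.  -76.  -72.  -68.  -65.]
155 519 [-137. -130. -126.  -77.  -74.  -67.  -62.]
165 2629 [-138. -129. -105. -101.  -96.  -68.  -61.]
175 1294 [-138. -136. -126. -101.  -73.  -63.  -61.]
185 1430 [-138. -128. -126.  -77.  -73.  -69.  -61.]
195 1402 [-147. -144. -128.  -68.  -60.  -53.  -50.]
205 6026 [-150. -148. -143.  -66.  -55.  -51.  -50.]
215 2219 [-150. -150.  -86.  -68.  -52.  -50.  -50.]
225 6409 [-150. -149. -105.  -90.  -74.  -51.  -50.]
235 3047 [-150. -109. -102.  -93.  -81.  -74.  -50.]
```

View pics/w5.png

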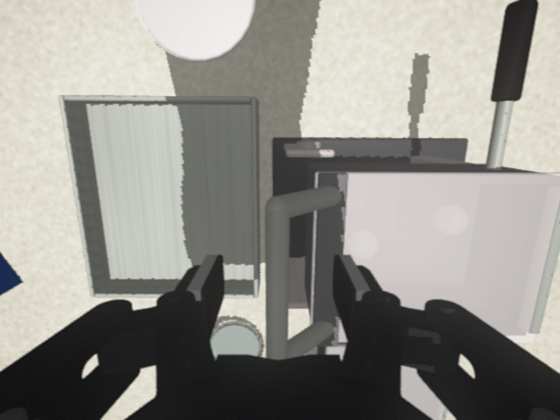

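```bash
python3 -m handwheel '[[[0,0,0,0,0,0,0.7],[0,0,0,0,0,0,1],[0,0,0,0,0,0,1],[0,0,0,0,0,0,1],[0,0,0,0,0,0,1]]]'
```

```text
time: 6.18
ee_pos: [529.4, -101.0, 111.9]
ee_rot: [0.0, 0.083, 0.997, -0.001]
contact_force: [-2.3, -5.3, 3.1]
finger_gap: 0.089
```

```bash
python3 -c "
import numpy as np
t=np.radians(12.9+np.arange(0,111,5.5));y=-14.36*np.cos(t);z=-14.36*np.sin(t)
for a,b in zip(np.diff(y),np.diff(z)):print('[0,%.2f,%.2f,0,0,0,1]'%(a,b))"
```

```text
[0,0.37,-1.33,0,0,0,1]
[0,0.50,-1.29,0,0,0,1]
[0,0.62,-1.23,0,0,0,1]
[0,0.73,-1.17,0,0,0,1]
[0,0.84,-1.09,0,0,0,1]
[0,0.94,-1.01,0,0,0,1]
[0,1.03,-0.91,0,0,0,1]
[0,1.12,-0.81,0,0,0,1]
[0,1.19,-0.70,0,0,0,1]
[0,1.25,-0.58,0,0,0,1]
[0,1.30,-0.46,0,0,0,1]
[0,1.34,-0.33,0,0,0,1]
[0,1.36,-0.20,0,0,0,1]
[0,1.38,-0.07,0,0,0,1]
[0,1.38,0.06,0,0,0,1]
[0,1.36,0.20,0,0,0,1]
[0,1.34,0.33,0,0,0,1]
[0,1.30,0.45,0,0,0,1]
[0,1.25,0.57,0,0,0,1]
[0,1.19,0.69,0,0,0,1]
```

```bash
python3 -m handwheel '[[[0,0.37,-1.33,0,0,0,1],[0,0.5,-1.29,0,0,0,1],[0,0.62,-1.23,0,0,0,1],[0,0.73,-1.17,0,0,0,1],[0,0,0,0,0,0,1]]]'
```

```text
time: 6.8
ee_pos: [533.2, -79.6, 163.1]
ee_rot: [0.001, 0.083, 0.997, -0.001]
contact_force: [-3.3, -10.2, 6.2]
finger_gap: 0.09
```

```bash
python3 -m handwheel '[[[0,0.84,-1.09,0,0,0,1],[0,0.94,-1.01,0,0,0,1],[0,1.03,-0.91,0,0,0,1],[0,1.12,-0.81,0,0,0,1],[0,1.19,-0.7,0,0,0,1]]]'
python3 -m handwheel '[[[0,1.25,-0.58,0,0,0,1],[0,1.3,-0.46,0,0,0,1],[0,1.34,-0.33,0,0,0,1],[0,1.36,-0.2,0,0,0,1],[0,0,0,0,0,0,1]]]'
```

```text
time: 7.42
ee_pos: [542.0, -29.4, 209.1]
ee_rot: [0.001, 0.083, 0.997, -0.001]
contact_force: [-2.7, -8.9, 13.7]
finger_gap: 0.092
time: 8.05
ee_pos: [551.1, 24.4, 223.9]
ee_rot: [0.001, 0.082, 0.997, -0.0]
contact_force: [-0.2, -2.6, 9.5]
finger_gap: 0.093
```

```bash
python3 -m handwheel '[[[0,1.38,-0.07,0,0,0,1],[0,1.38,0.06,0,0,0,1],[0,1.36,0.2,0,0,0,1],[0,1.34,0.33,0,0,0,1],[0,0,0,0,0,0,1]]]'
python3 -m handwheel '[[[0,1.3,0.45,0,0,0,1],[0,1.25,0.57,0,0,0,1],[0,1,0.57,0,0,0,1],[0,0,0,0,0,0,1],[0,0,0,0,0,0,1]]]'
```

```text
time: 8.68
ee_pos: [559.7, 79.1, 217.4]
ee_rot: [0.0, 0.082, 0.997, 0.0]
contact_force: [3.9, -0.9, 5.1]
finger_gap: 0.09
time: 9.3
ee_pos: [565.7, 113.3, 201.3]
ee_rot: [0.0, 0.082, 0.997, 0.0]
contact_force: [5.7, -1.5, 1.5]
finger_gap: 0.087
```

```bash
python3 -m handwheel '[[[0,0,0,0,0,0,0.78],[0,0,0,0,0,0,0.75],[0,0,-1.5,0,0,0,0.75],[0,0,-3,0,0,0,0.75],[0,0,-4,0,0,0,0.75]]]'; python3 - <<'E'
from h import *
from workcell import ctrl,capture
C=capture("scene");P=cloud(C).reshape(-1,3)
cv2.imwrite("pics/c2.png",cv2.resize(C["color"][60:280,120:380],None,fx=3,fy=2.7,interpolation=cv2.INTER_CUBIC))
line(P,(490,80,235),(640,160,275))
line(P,(410,15,98),(480,65,120))
E
```

```text
time: 9.93
ee_pos: [564.4, 112.6, 287.9]
ee_rot: [-0.001, 0.083, 0.997, -0.0]
contact_force: [1.0, 0.6, -0.2]
finger_gap: 0.25
574 dir 9.2 mid [563.5 101.5] ext [-49.5  39.9] z95 261.7
67 dir -14.5 mid [453.8  46.6] ext [-29.7  22. ] z95 111.7
```

View pics/c2.png

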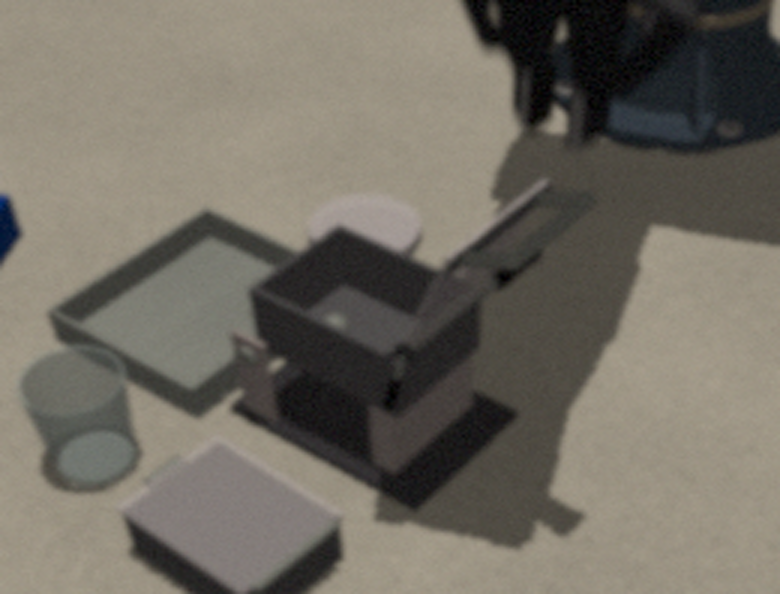

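```bash
python3 -m handwheel '[[[2.6,-2.3,0,0,0,0,0.4],[2.6,-2.3,0,0,0,0,0.4],[2.6,-2.3,0,0,0,0,0.4],[2.6,-2.3,0,0,0,0,0.4],[0,0,3,0,0,0,0.4]]]'
python3 -m handwheel '[[[0,0,4,0,0,0,0.4],[0,0,4,0,0,0,0.4],[0,0,4,0,0,0,0.4],[0,0,0,0,0,0,0.4],[0,0,0,0,0,0,0.4]]]'
python3 - <<'E'
from h import *
o,c=wrist("w6");W=cloud(c);line(W,(405,10,96),(480,70,120))
E
```

```text
time: 10.6
ee_pos: [446.9, 38.3, 259.4]
ee_rot: [0.003, 0.083, 0.997, 0.0]
contact_force: [0.4, -0.6, -0.8]
finger_gap: 0.597
time: 11.22
ee_pos: [448.2, 39.1, 138.4]
ee_rot: [0.001, 0.083, 0.997, 0.0]
contact_force: [0.2, -0.8, 0.9]
finger_gap: 0.599
1502 dir -10.2 mid [451.   39.3] ext [-25.7  31.2] z95 114.3
```

View pics/w6.png

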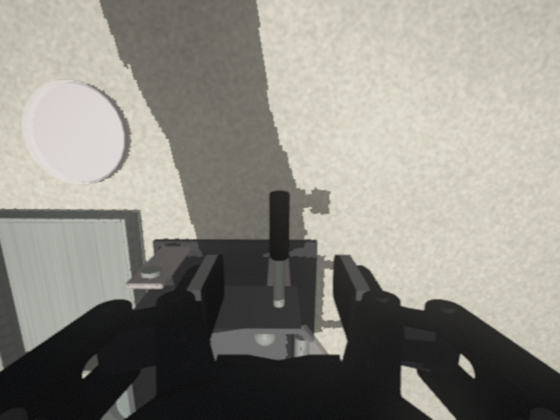

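```bash
python3 -m handwheel '[[[0.2,0,3,0,0,0,0.4],[0,0,3,0,0,0,0.4],[0,0,2.8,0,0,0,0.4],[0,0,0,0,0,0,0.4],[0,0,0,0,0,0,0.4]]]'
python3 - <<'E'
from h import *
o,c=wrist("w7");W=cloud(c);line(W,(405,10,96),(480,70,120))
E
```

```text
time: 11.9
ee_pos: [446.6, 39.4, 50.4]
ee_rot: [0.001, 0.083, 0.997, 0.0]
contact_force: [0.2, 0.4, 0.6]
finger_gap: 0.6
5369 dir -9.2 mid [450.4  38.9] ext [-23.8  32.1] z95 116.8
```

View pics/w7.png

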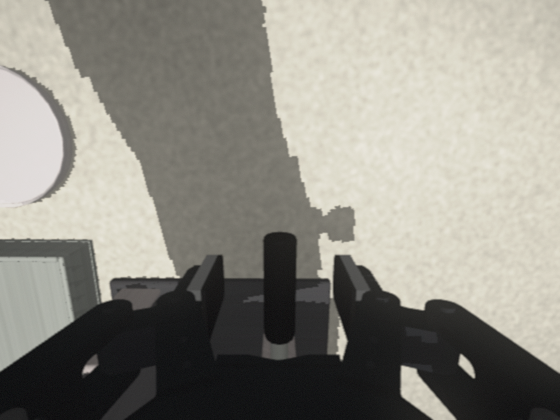

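```bash
python3 -m handwheel '[[[0,0,0,0,0,0,0.7],[0,0,0,0,0,0,1],[0,0,0,0,0,0,1],[0,0,0,0,0,0,1],[0,0,0,0,0,0,1]]]'
python3 -c "
import numpy as np
t=np.radians(164-np.arange(0,106,5));y=-10.92*np.cos(t);z=-10.92*np.sin(t)
for a,b in zip(np.diff(y),np.diff(z)):print('[0,%.2f,%.2f,0,0,0,1]'%(a,b))"
```

```text
time: 12.58
ee_pos: [445.9, 40.1, 49.5]
ee_rot: [0.001, 0.082, 0.997, 0.001]
contact_force: [-0.7, 3.1, 5.4]
finger_gap: 0.139
[0,-0.30,-0.90,0,0,0,1]
[0,-0.38,-0.87,0,0,0,1]
[0,-0.45,-0.84,0,0,0,1]
[0,-0.53,-0.79,0,0,0,1]
[0,-0.59,-0.75,0,0,0,1]
[0,-0.66,-0.69,0,0,0,1]
[0,-0.71,-0.63,0,0,0,1]
[0,-0.77,-0.57,0,0,0,1]
[0,-0.81,-0.50,0,0,0,1]
[0,-0.85,-0.43,0,0,0,1]
[0,-0.89,-0.35,0,0,0,1]
[0,-0.91,-0.27,0,0,0,1]
[0,-0.93,-0.19,0,0,0,1]
[0,-0.95,-0.11,0,0,0,1]
[0,-0.95,-0.02,0,0,0,1]
[0,-0.95,0.06,0,0,0,1]
[0,-0.94,0.14,0,0,0,1]
[0,-0.93,0.22,0,0,0,1]
[0,-0.90,0.30,0,0,0,1]
[0,-0.87,0.38,0,0,0,1]
[0,-0.84,0.45,0,0,0,1]
```

```bash
python3 - <<'E'
from h import *
from workcell import capture
P=cloud(capture("scene")).reshape(-1,3);line(P,(490,90,240),(640,150,275))
E
python3 -m handwheel '[[[0,-0.3,-0.9,0,0,0,1],[0,-0.38,-0.87,0,0,0,1],[0,-0.45,-0.84,0,0,0,1],[0,-0.53,-0.79,0,0,0,1],[0,0,0,0,0,0,1]]]'
```

```text
381 dir -6.1 mid [565.6 115. ] ext [-53.   32.8] z95 261.6
time: 13.25
ee_pos: [443.3, 25.1, 83.9]
ee_rot: [0.001, 0.082, 0.997, 0.003]
contact_force: [-1.0, 12.8, 6.1]
finger_gap: 0.137
```

```bash
python3 -m handwheel '[[[0,-0.59,-0.75,0,0,0,1],[0,-0.66,-0.69,0,0,0,1],[0,-0.71,-0.63,0,0,0,1],[0,-0.77,-0.57,0,0,0,1],[0,-0.81,-0.5,0,0,0,1]]]'
python3 -m handwheel '[[[0,-0.85,-0.43,0,0,0,1],[0,-0.89,-0.35,0,0,0,1],[0,-0.91,-0.27,0,0,0,1],[0,-0.93,-0.19,0,0,0,1],[0,0,0,0,0,0,1]]]'
```

```text
time: 13.88
ee_pos: [438.0, -7.7, 116.7]
ee_rot: [0.002, 0.081, 0.997, 0.005]
contact_force: [-5.3, 16.5, 21.3]
finger_gap: 0.141
time: 14.5
ee_pos: [431.2, -47.3, 128.3]
ee_rot: [0.001, 0.083, 0.997, 0.0]
contact_force: [-4.1, 3.4, 17.5]
finger_gap: 0.135
```

```bash
python3 -m handwheel '[[[0,-0.95,-0.11,0,0,0,1],[0,-0.95,-0.02,0,0,0,1],[0,-0.95,0.06,0,0,0,1],[0,-0.94,0.14,0,0,0,1],[0,0,0,0,0,0,1]]]'
python3 -m handwheel '[[[0,-0.93,0.22,0,0,0,1],[0,-0.45,0.15,0,0,0,1],[0,-0.45,0.15,0,0,0,1],[0,-0.43,0.19,0,0,0,1],[0,-0.44,0.19,0,0,0,1]]]'
python3 -m handwheel '[[[0,-0.42,0.22,0,0,0,1],[0,-0.42,0.23,0,0,0,1],[0,0,0,0,0,0,1],[0,0,0,0,0,0,1],[0,0,0,0,0,0,1]]]'
python3 - <<'E'
from h import *
from workcell import capture
C=capture("scene");S=capture("side")
cv2.imwrite("pics/t1.png",np.hstack([cv2.resize(C["color"][60:280,100:320],(400,400)),cv2.resize(S["color"][200:420,130:350],(400,400))]))
E
```

```text
time: 15.12
ee_pos: [424.5, -85.1, 125.6]
ee_rot: [-0.0, 0.083, 0.997, 0.0]
contact_force: [0.7, 3.1, -0.7]
finger_gap: 0.141
time: 15.75
ee_pos: [420.0, -111.5, 116.7]
ee_rot: [-0.0, 0.083, 0.997, -0.0]
contact_force: [0.3, 3.8, 1.4]
finger_gap: 0.139
time: 16.38
ee_pos: [418.5, -120.0, 112.5]
ee_rot: [-0.0, 0.083, 0.997, -0.0]
contact_force: [-2.5, -0.3, 4.8]
finger_gap: 0.141
```

View pics/t1.png

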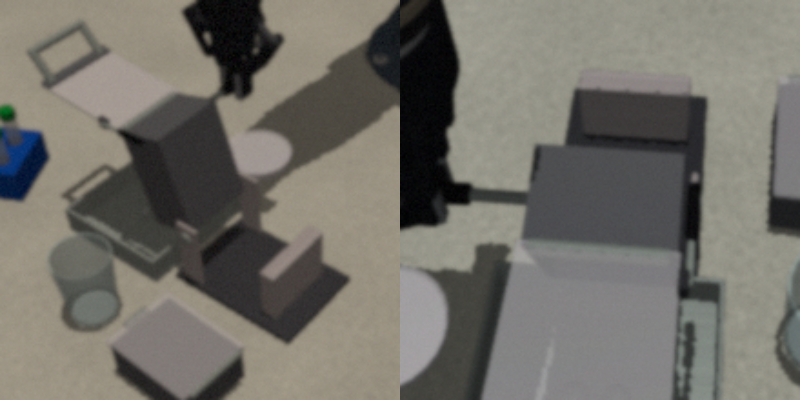

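```bash
python3 -m handwheel '[[[0,0,0,0,0,0,0.6],[0,0,0,0,0,0,0.5],[0,0,0,0,0,0,0.5],[0,0,-3,0,0,0,0.5],[2,0,-5,0,0,0,0.5]]]'
python3 -m handwheel '[[[5,0,-2,0,0,0,0.5],[5,0,0,0,0,0,0.5],[5,0,0,0,0,0,0.5],[0,0,0,0,0,0,0.5],[0,0,0,0,0,0,0.5]]]'
python3 - <<'E'
from h import *
from workcell import capture
C=capture("scene");S=capture("side");o,c=wrist("w8")
a=np.hstack([cv2.resize(C["color"][100:240,100:280],(400,311)),cv2.resize(S["color"][280:420,150:330],(400,311))])
cv2.imwrite("pics/t2.png",np.vstack([a,np.hstack([cv2.resize(c["color"],(373,280)),np.zeros((280,427,3),np.uint8)])]))
for n,k in(("scene",C),("side",S),("wrist",c)):
    W=cloud(k);P=W.reshape(-1,3);d=P-[510.5,-181,0]  # approx tray
    m=(P[:,2]>14)&(P[:,2]<28)
    xs=(P-[544,-18,0])@[-.17,-.985,0];ys=(P-[544,-18,0])@[.985,-.17,0]
    m&=(xs>95)&(xs<230)&(abs(ys)<72)
    print(n,m.sum(),np.c_[xs,ys,P[:,2]][m][:: max(1,m.sum()//12)].round(0).tolist())
E
```

```text
time: 17.1
ee_pos: [398.7, -116.2, 192.0]
ee_rot: [-0.001, 0.083, 0.997, 0.0]
contact_force: [1.4, -0.8, 0.4]
finger_gap: 0.501
time: 17.73
ee_pos: [251.7, -91.8, 212.6]
ee_rot: [0.001, 0.083, 0.997, -0.0]
contact_force: [0.6, 0.0, 0.2]
finger_gap: 0.501
scene 217 [[101.0, -70.0, 25.0], [181.0, 4.0, 21.0], [184.0, 14.0, 21.0], [98.0, -42.0, 24.0], [181.0, 20.0, 18.0], [100.0, -30.0, 24.0], [98.0, -21.0, 22.0], [100.0, -10.0, 21.0], [98.0, -5.0, 16.0], [98.0, 40.0, 21.0], [98.0, 57.0, 26.0], [100.0, 68.0, 26.0], [98.0, 72.0, 18.0]]
side 55 [[105.0, 57.0, 26.0], [105.0, 62.0, 27.0], [105.0, 68.0, 27.0], [104.0, 57.0, 21.0], [105.0, 63.0, 23.0], [104.0, 68.0, 24.0], [104.0, 57.0, 18.0], [103.0, 63.0, 17.0], [105.0, 68.0, 21.0], [104.0, 57.0, 15.0], [105.0, 63.0, 16.0], [105.0, 68.0, 18.0], [105.0, 62.0, 14.0], [105.0, 68.0, 15.0]]
wrist 2 [[105.0, -39.0, 14.0], [105.0, -37.0, 15.0]]
```

View pics/t2.png

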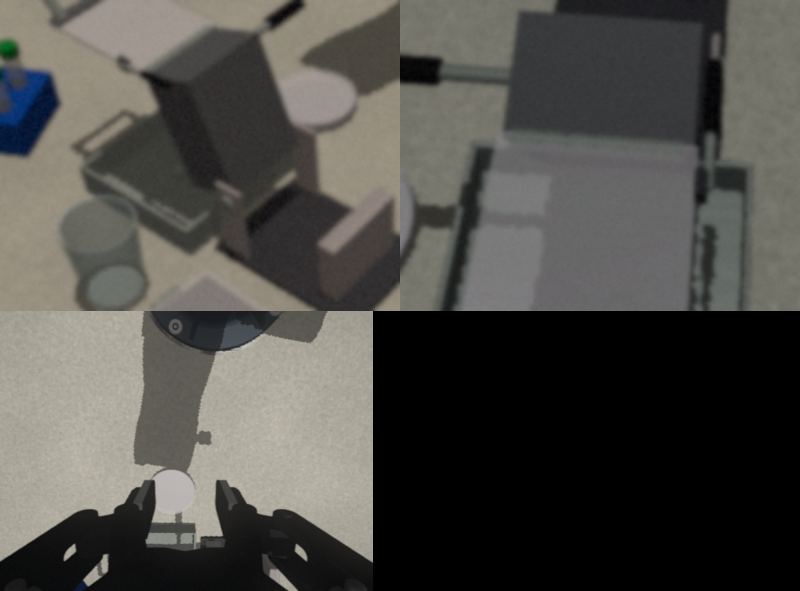

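```bash
cat > b.py <<'E'
from h import *
def fit(n,k):
    W=cloud(k);xs=(W-[544,-18,0])@[-.17,-.985,0];ys=(W-[544,-18,0])@[.985,-.17,0];z=W[...,2]
    m=(z>9)&(z<30)&(xs>106)&(xs<228)&(abs(ys)<74)
    nl,L,st,ce=cv2.connectedComponentsWithStats(m.astype(np.uint8))
    for i in range(1,nl):
        if st[i,4]<8: continue
        q=np.c_[xs[L==i],ys[L==i],z[L==i]];print(n,st[i].tolist(),"med",np.median(q,0).round(1),"min",q.min(0).round(0),"max",q.max(0).round(0))
    f=(xs>105)&(xs<230)&(abs(ys)<76)&(z<9)&(z>0);print(n,"floor px",f.sum(),"z",np.median(z[f]).round(1) if f.any() else "", "xs",np.percentile(xs[f],[1,99]).round(0) if f.any() else "","ys",np.percentile(ys[f],[1,99]).round(0) if f.any() else "")
E
python3 - <<'E'
from b import *
from workcell import capture
fit("scene",capture("scene"));fit("side",capture("side"))
E
```

```text
scene [177, 172, 8, 8, 51] med [178.7  12.9  19.3] min [171.   4.   9.] max [190.  19.  25.]
scene floor px 798 z 3.7 xs [128. 229.] ys [-18.  57.]
side floor px 1182 z 3.4 xs [106. 177.] ys [47. 75.]
```

```bash
python3 - <<'E'
from h import *
o,c=wrist("w9");Tc=c["T_tool_cam"];print(Tc.round(2).tolist(),o["ee_pos"])
q=o["ee_rot"];R0=R.from_quat([q[1],q[2],q[3],q[0]])
for tilt in(45,55,65):
  for p in([300,-140,200],[330,-145,200],[330,-145,170]):
    T=np.eye(4);T[:3,:3]=(R0*R.from_euler('y',-tilt,degrees=True)).as_matrix();T[:3,3]=p;T=T@Tc
    f=lambda P:(lambda q:(int(c["fx"]*q[0]/q[2]+c["cx"]),int(c["fy"]*q[1]/q[2]+c["cy"])))(T[:3,:3].T@(np.array(P)-T[:3,3]))
    print(tilt,p,"cam",T[:3,3].round(0),[f(P) for P in([516,-180,14],[443,-167,14],[590,-195,14],[500,-105,14],[530,-250,14],[420,-120,165])])
E
```

```text
[[-0.0, -0.97, -0.26, 65.67], [1.0, -0.0, 0.0, -0.25], [-0.0, -0.26, 0.97, -182.68], [0.0, 0.0, 0.0, 1.0]] [251.5886884  -91.6381534  212.12248081]
45 [300, -140, 200] cam [ 127. -111.  283.] [(275, 192), (275, 160), (274, 217), (326, 181), (232, 201), (319, 261)]
45 [330, -145, 200] cam [ 157. -116.  283.] [(275, 180), (275, 143), (274, 208), (329, 167), (229, 190), (323, 248)]
45 [330, -145, 170] cam [ 157. -116.  253.] [(275, 198), (275, 163), (273, 225), (330, 186), (228, 208), (325, 281)]
55 [300, -140, 200] cam [ 115. -109.  251.] [(275, 158), (275, 127), (274, 181), (327, 147), (231, 166), (318, 239)]
55 [330, -145, 200] cam [ 145. -114.  251.] [(275, 146), (275, 111), (273, 173), (331, 134), (228, 156), (322, 230)]
55 [330, -145, 170] cam [ 145. -114.  221.] [(275, 166), (275, 133), (273, 190), (332, 155), (227, 175), (324, 263)]
65 [300, -140, 200] cam [ 109. -108.  218.] [(275, 122), (275, 92), (274, 144), (330, 112), (229, 130), (318, 218)]
65 [330, -145, 200] cam [ 139. -113.  218.] [(275, 111), (275, 76), (273, 136), (334, 99), (226, 120), (323, 212)]
65 [330, -145, 170] cam [ 139. -113.  188.] [(275, 133), (275, 103), (273, 155), (335, 123), (225, 141), (324, 246)]
```

```bash
python3 -m handwheel '[[[-4.3,-2,0.6,0,0,0,0.5],[-4.3,-2,0.6,0,0,0,0.5],[0,0,0,0,-9,0,0.5],[0,0,0,0,-9,0,0.5],[0,0,0,0,-9,0,0.5]]]'
python3 -m handwheel '[[[0,0,0,0,-9,0,0.5],[0,0,0,0,-9,0,0.5],[0,0,0,0,0,0,0.5],[0,0,0,0,0,0,0.5],[0,0,0,0,0,0,0.5]]]'
python3 - <<'E'
from b import *
from workcell import capture
o,c=wrist("w10");fit("wrist",c);fit("scene",capture("scene"))
E
```

```text
time: 18.65
ee_pos: [330.0, -145.3, 200.0]
ee_rot: [0.234, 0.08, 0.969, -0.019]
contact_force: [0.2, 0.5, 0.1]
finger_gap: 0.499
time: 19.27
ee_pos: [330.8, -145.7, 202.0]
ee_rot: [0.381, 0.075, 0.921, -0.032]
contact_force: [0.5, 0.5, -0.2]
finger_gap: 0.501
wrist [254, 163, 15, 26, 315] med [184.8 -19.4  19.9] min [175. -31.  10.] max [194.  13.  25.]
wrist floor px 4474 z 5.0 xs [106. 229.] ys [-52.  75.]
scene [177, 172, 8, 8, 53] med [178.3  13.3  19.4] min [171.   3.  10.] max [189.  19.  24.]
scene floor px 788 z 3.5 xs [127. 229.] ys [-19.  58.]
```

```bash
python3 - <<'E'
from b import *
o,c=wrist("w11");W=cloud(c)
xs=(W-[544,-18,0])@[-.17,-.985,0];ys=(W-[544,-18,0])@[.985,-.17,0];z=W[...,2]
for v in range(160,194,2):print(v,[(int(xs[v,u]),int(ys[v,u]),int(z[v,u])) for u in(252,257,262,267,271)])
print(o["contact_force"],o["time"])
E
```

```text
160 [(195, -27, 3), (188, -28, 4), (182, -28, 4), (175, -29, 5), (170, -27, 3)]
162 [(195, -25, 5), (189, -23, 4), (182, -24, 4), (175, -24, 4), (170, -25, 5)]
164 [(195, -21, 5), (188, -29, 12), (181, -30, 12), (175, -21, 5), (170, -20, 4)]
166 [(196, -16, 5), (188, -30, 16), (181, -28, 15), (175, -16, 5), (170, -17, 5)]
168 [(196, -10, 4), (188, -28, 17), (181, -28, 18), (175, -20, 12), (170, -11, 4)]
170 [(196, -7, 4), (188, -27, 20), (181, -27, 20), (175, -22, 16), (170, -7, 4)]
172 [(197, -2, 4), (188, -25, 22), (181, -25, 22), (175, -18, 17), (170, -2, 4)]
174 [(197, 1, 5), (188, -22, 23), (181, -23, 24), (176, 2, 3), (170, 0, 5)]
176 [(197, 6, 5), (188, -19, 24), (181, -19, 24), (176, 5, 5), (170, 6, 4)]
178 [(197, 11, 4), (189, 0, 13), (182, -2, 14), (176, 10, 4), (170, 9, 5)]
180 [(198, 15, 5), (189, 0, 16), (182, -1, 17), (175, 3, 13), (170, 15, 5)]
182 [(198, 21, 4), (189, 0, 19), (182, -1, 20), (175, 4, 16), (170, 19, 5)]
184 [(198, 25, 5), (189, 2, 21), (182, 0, 22), (175, 7, 17), (170, 25, 5)]
186 [(199, 30, 4), (189, 5, 23), (182, 5, 22), (176, 30, 4), (170, 30, 5)]
188 [(199, 36, 4), (189, 8, 24), (182, 8, 24), (176, 35, 5), (170, 35, 5)]
190 [(199, 42, 4), (192, 40, 5), (184, 40, 5), (176, 41, 4), (170, 41, 4)]
192 [(200, 47, 4), (192, 47, 4), (184, 47, 4), (177, 45, 5), (170, 45, 5)]
[-0.30259838 -0.41739452 -0.32998924] 19.375
```

Two separate balls, each with its top at 24 mm, lie at rest on the tray floor well inside the walls. The arm touches nothing, so I'm handing in.

```bash
python3 -c "
from workcell import ctrl
print(ctrl.job_done())"
```

```text
the job is handed in; nothing more can be done
None
```

I swung the lid back by its bar to about 110°, then let go. The scene camera showed it staying open with the box level. I then took the side handle round its arc to about 105° and released it. The box is left tipped, and I handed the job in at about 19.4 s.

**Last checks:**
- **Balls:** The tilted wrist camera's depth image shows two separate 20 mm balls on the tray floor, tops about 24 mm up and well inside the walls. They lie near stand x 183 mm, at y about −20 and +9 mm. The scene camera saw one of them at the same place in two pictures about 1.5 s apart; the other was hidden from it.
- **Arm:** It is clear of everything, with contact force near 0.
- **Not measured:** I never read the lid and tub angles directly. They come from the handle positions and the pictures.

**What went wrong:** The first try at gripping the lid bar closed on air. In the images the fingertips sat about 45 mm short of the stated TCP. I found this with the side and wrist cameras, lowered the gripper and re-gripped. I allowed the same offset at the side handle. Viewing used all 12 pictures rather than the 8 planned, so the final checks are from depth data only.

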